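# Dock the board tray under the instrument riser

### The job

Take the blue board tray by its black fin and slide it, straight and centred, under the instrument riser until its back meets the sprung earthing plunger hidden inside; press the plunger in only partway and gently, let go, and leave the tray resting against it. How deep the plunger sits is not known, so feel for it, do not ram it to the end of its travel, keep the tray and gripper off the overhanging board, and do not disturb the other things on the bench.

Things in the scene. Friction and masses are not known exactly. Their poses are not given: they have to be found in the camera images.
- tray: Blue open tray flat on the bench, 150 (x) x 160 (y) x 30 mm high, about 0.8 kg, holding a green board with a fixed heat sink, top 44 mm above the bench. Origin: centre of the underside. +x points to its back wall (copper strip), which goes under the riser first; the black grip fin is on the front (-x). Drag: 3.5 to 7 N, more if pressed down.
- tray_grip (a point): Grip point in the tray's black fin, 100 mm in front (-x) of the tray's origin and 32 mm above its underside. The fin is 14 mm thick along the tray's y, 44 mm long along its x (74 to 118 mm in front of the origin) and spans 6 to 46 mm above the bench; nothing stands beside it.
- tray_back (a point): Middle of the outer face of the tray's back wall, 75 mm behind (+x) the tray's origin, 21 mm above its underside: the place that meets the plunger. Axes as the tray's.
- shelf: Fixed instrument riser. Origin: on the bench, below the middle of the front edge of its overhanging board; +x points in under the board (the way the tray slides), y along the edge, z up. The open bay is 58 mm high and 238 mm wide, between dark partitions at y = -119 and +119 mm that begin 20 mm behind the edge. A sprung brass plunger is hidden in the middle of the bay.
- bay_near (a point): Fixed point in the bay: 72 mm in from the front edge, y = 0, 21 mm up; axes as the riser's. The plunger's 26 mm round head, facing the tray, stands 0 to 46 mm (unknown) beyond it along +x. It yields at 4 N, takes 5 N at the end of its 8 mm travel, then is a hard stop. Let go, its spring pushes back with 2 to 3 N, less than the tray's drag: a released tray stays where it is left.
- deck: The overhanging board of the riser, 210 (x) x 440 (y) x 16 mm, grey with a black front edge; underside 58 mm, top 74 mm above the bench. On it stand two instruments up to 80 mm tall, their fronts 65 mm or more behind the front edge. Origin: middle of the front edge, on the underside. Axes as the riser's.
- screwdriver: Loose screwdriver with yellow handle lying on the bench; bystander. Origin: near its middle, on the bench.
- spool: Aluminium wire spool, 52 mm across and 44 mm high, standing on the bench; bystander. Origin: centre of its underside.
- bottle: Blue bottle with black cap, 64 mm across and 190 mm high, standing on the bench; bystander. Origin: centre of its underside.
Mind the look-alikes: they are no part of the job. There is more than one size of the tray; the job needs the middle-sized.

How it is judged:
By the outcome, as a careful person would: the job done as asked, in the order asked, and still so for the second after the job is handed in, with the robot touching nothing.
It also fails if it takes over 58 s, if anything falls off the work surface, if the arm or the gripper's body presses on something with over 40 N, if the wrist force passes 120 N, or if a joint passes its speed limit or range.

### The arm

A 6-joint arm with a two-finger parallel gripper is mounted at the origin on the work surface. World frame = base frame: x ahead of the robot, y to its left, z up, the work surface at z = 0. Lengths are in m, angles in degrees, forces in N, time in s.
With the tool pointing down it reaches from about 0.35 to 0.875 m from the base axis. Payload 4.2 kg.
Tool frame: the origin (TCP) lies on the centre line of the jaws, within the pads' length; the fingertips stand 22 mm ahead of it and the grasp point (between the pads) lies 3 mm ahead of it; z points along the fingers, x is the direction in which the jaws open and shut, and the axes are right-handed (so a half turn about z gives the same grasp; the last joint's range is limited). The gripper opens to 85 mm and grips with 20 to 120 N. Pads are 22 mm wide; open, the fingers measure 114 mm over their backs; the gripper's body (76 mm by 85 mm) begins 54 mm behind the grasp point. The pads swing forward as they close: fully open they stand 13 mm farther back than shut.
Start: joints at [84.603, 22.042, 0.453, 0, -68.411, -14.817], TCP at [0.216, 0.586, 0.253] pointing down, gripper open.
Joint ranges: [-179.83, 179.83], [-69.29, 118.12], [-61.27, 80.66], [-181.25, 117.63], [-171.15, -9.14], [-177.46, 177.46]. Speed limits (degrees/s): [159.86, 159.86, 180, 180, 180, 180].

### API

Orientations are given as [roll, pitch, yaw] about the fixed x, y, z axes, in that order (R = Rz(yaw) Ry(pitch) Rx(roll)).
In Python, from rig import r gives the robot as it stands.
- The arm moves only by the tool arm_command, never from a script. Its argument "motion" is a list of rows, each an object of numbers: "dx", "dy", "dz": the shift along the tool's x, y, z normalised to -1 to 1, where 1 is 400 mm; "rx", "ry", "rz": the turn, a rotation vector about the tool's x, y, z normalised to -1 to 1, where 1 is 90 degrees. In form: [{"dx": .., "dy": .., "dz": .., "rx": .., "ry": .., "rz": ..}, ...]. A call has 1 to 10 rows; each row is the pose to reach, as a shift and turn from the pose commanded when the call began, along the tool's axes at that moment; what a row does not reach only later rows make up. A row lasts 1/12 s, in which the tool goes at most 41.7 mm and 7.16 degrees, less where a joint would pass 70% of its speed; a pose out of reach is approached as far as the arm can. A call with a number of a shift or a turn outside -1 to 1 is refused whole. A call with a gripper value outside its range is refused whole. "grip" is the gripper command: -1 is shut, 1 is fully open, values between are in proportion, set as the call begins (left out, the last holds). The fingers move at their own pace and stop on an object; the grip force is fixed at half the most. Time passes only in rows, so rows that repeat a pose let the fingers close. It gives the time, the measured TCP pose, the force and the opening at its end, in the units of the state.
- r.get_state(): the state, without advancing time (a new reading comes with each control period).
- r.capture(name): name is "scene" or "top" or "wrist"; returns (picture, depth): 420x560x3 uint8, red, green, blue; 420x560 float32, m along the optical axis (not along the pixel's ray), 0 where there is no reading.
- r.get_calibration(name): a dict with "fx", "fy", "cx", "cy" (pixels), "rvec" (rotation vector, rad) and "tvec" (3), from world to camera coordinates, as OpenCV has them. Camera axes: x right, y down, z forward; pixel columns grow to the right and rows downward; lengths in m; the calibration is good to about 2 mm. A picture is of the moment at which its call begins: read the wrist's pose just before it. get_calibration takes no time and is no camera call; for the wrist camera it gives the pose at the moment of the call.
- r.finish_job(): hands the job in, once; it reports no verdict.
The state is a dict: "clock": time; "joint_pos": joint angles; "qd": joint speeds; "tau": joint torques, N m; "position": TCP position; "ee_rot": TCP orientation; "ft_force": force on the tool from outside, world axes, zero at the start; "ft_torque": the same for the moment, N m; "finger_gap": finger opening in m.
Only numpy, scipy, OpenCV 4.12 (cv2) and the standard library are available. Lean on these libraries where they do the work, as an engineer would, in place of code of your own. Each camera call takes 0.05 s, during which the arm holds its last target.

## Working session

There is one attempt and no reset: what is moved stays moved. The work goes in short steps, Python scripts to look and compute and a tool call to move; the robot and the scene stay as the last step left them, time stands still between calls to the robot, and variables do not carry over. Pictures are saved under pics/ and viewed, and the job is handed in when it is done.

Besides the shell and the picture viewer there is one more tool, called after "Request:" by a JSON object that holds its "name" and its "arguments". arm_command: Moves the arm, as the interface text tells. Scaled input: -1 to 1 covers 400 mm each way for a shift and 90 degrees each way for a turn. Its arguments: {"type":"object","properties":{"motion":{"type":"array","items":{"type":"object","properties":{"dx":{"type":"number"},"dy":{"type":"number"},"dz":{"type":"number"},"rx":{"type":"number"},"ry":{"type":"number"},"rz":{"type":"number"}}}},"grip":{"type":"number"}},"required":["motion"]}

```bash
mkdir -p pics; ls; python3 - <<'E'
from rig import r
import cv2,pickle
print(r.get_state())
for n in ["scene","top","wrist"]:
    c=r.get_calibration(n); p,d=r.capture(n)
    pickle.dump((c,p,d),open(f"pics/{n}0.pkl","wb"))
    cv2.imwrite(f"pics/{n}0.png",p[:,:,::-1]); print(n,c)
E
```

```text
pics
{'clock': 0.0, 'joint_pos': array([ 8.46032625e+01,  2.20911570e+01,  3.80220295e-01, -2.96748374e-02,
       -6.84112396e+01, -1.48169404e+01]), 'qd': array([ 0.01400076, -0.034772  ,  0.07087945,  0.01650501, -0.03541313,
       -0.0274122 ]), 'tau': array([-1.45447589e-04, -3.92282259e+01,  1.88408285e+01,  4.18632746e+00,
       -4.57266826e-03,  8.21928978e-06]), 'position': array([0.21573918, 0.58601514, 0.2522186 ]), 'ee_rot': array([-1.79995408e+02, -1.25166664e-01, -1.10224631e+02]), 'ft_force': array([0.18883556, 0.97915548, 0.05645076]), 'ft_torque': array([-0.05092794, -0.05507298, -0.02420628]), 'finger_gap': 0.08554641646538115}
scene {'fx': 388.1997877956861, 'fy': 388.1997877956861, 'cx': 279.1566813603918, 'cy': 209.21544559152488, 'rvec': array([ 1.61820814,  1.86557438, -0.81710441]), 'tvec': array([ 0.01296014, -0.30482745,  1.42823341])}
top {'fx': 418.2436620884049, 'fy': 418.2436620884049, 'cx': 273.0637627149237, 'cy': 208.65550854902617, 'rvec': array([ 2.13455668, -2.13915985,  0.20055435]), 'tvec': array([0.07345854, 0.55134035, 0.93243807])}
wrist {'fx': 377.4214000236234, 'fy': 377.4214000236234, 'cx': 281.29105847196917, 'cy': 211.27485506684062, 'rvec': array([-1.68343815,  2.41499016,  0.36794389]), 'tvec': array([ 0.62497694, -0.03881609,  0.38012471])}
```

View pics/scene0.png

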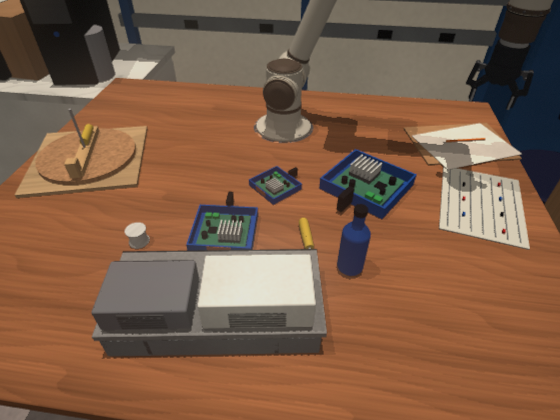

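View pics/top0.png

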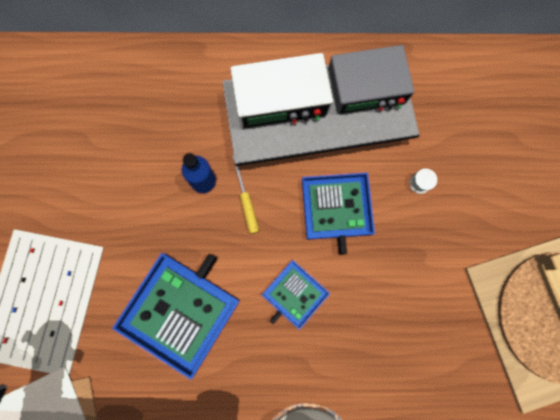

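View pics/wrist0.png

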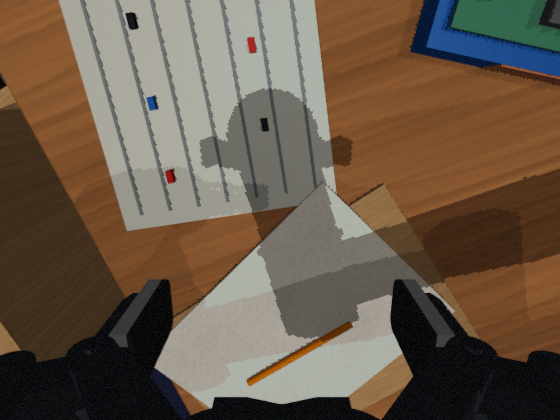

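The scene shows three blue trays. The middle-sized one is at about (338,206) in the top view, with its fin at (342,244). The riser's front edge runs from about (237,163) to (418,137). I'll measure both from the top view.

```bash
cat > h.py <<'E'
import numpy as np,cv2,pickle
def load(n): return pickle.load(open(f"pics/{n}.pkl","rb"))
def ray(c,uv,z):
    R=cv2.Rodrigues(c['rvec'])[0]; t=c['tvec']
    C=-R.T@t
    uv=np.atleast_2d(uv).astype(float)
    d=np.c_[(uv[:,0]-c['cx'])/c['fx'],(uv[:,1]-c['cy'])/c['fy'],np.ones(len(uv))]@R
    return C+d*((z-C[2])/d[:,2])[:,None]
def proj(c,P):
    R=cv2.Rodrigues(c['rvec'])[0]
    q=np.atleast_2d(P)@R.T+c['tvec']
    return np.c_[q[:,0]/q[:,2]*c['fx']+c['cx'],q[:,1]/q[:,2]*c['fy']+c['cy']]
def cloud(c,d):
    v,u=np.indices(d.shape); R=cv2.Rodrigues(c['rvec'])[0]
    X=np.stack([(u-c['cx'])/c['fx']*d,(v-c['cy'])/c['fy']*d,d],-1)
    return (X-c['tvec'])@R
E
python3 - <<'E'
from h import *
c,p,d=load("top0")
hsv=cv2.cvtColor(p,cv2.COLOR_RGB2HSV)
m=cv2.inRange(hsv,(105,120,60),(130,255,255))
W=cloud(c,d)
cs,_=cv2.findContours(m,cv2.RETR_EXTERNAL,cv2.CHAIN_APPROX_NONE)
for k in cs:
    if cv2.contourArea(k)<500: continue
    P=ray(c,k[:,0,:],0.03)[:,:2]
    (ce,sz,a)=cv2.minAreaRect((P*1000).astype(np.float32)); print("blue",cv2.minAreaRect(k),ce,sz,a)
    print(cv2.boxPoints((ce,sz,a)).round(1).tolist())
# deck edge from depth
H=W[...,2]; ok=(d>0)&(H>0.066)&(H<0.084)
mm=np.zeros_like(m); mm[130:175,225:425]=255
dm=(ok*255).astype(np.uint8)
n,l,s,_=cv2.connectedComponentsWithStats(dm); 
for i in range(1,n):
    if s[i,4]>1500: print(s[i]); L=i
i=1+np.argmax(s[1:,4]); 
print(np.median(H[l==i]))
E
python3 - <<'E'
from h import *
c,p,d=load("top0")
x=cv2.resize(p[30:260,220:440],None,fx=2.6,fy=2.6,interpolation=cv2.INTER_CUBIC)
cv2.imwrite("pics/crop0.png",x[:,:,::-1])
E
```

```text
blue ((295.1239013671875, 294.3583984375), (49.764137268066406, 46.65975570678711), 41.18592834472656) (354.75701904296875, 21.993858337402344) (112.82379150390625, 106.78197479248047) 48.346763610839844
[[277.3999938964844, 15.300000190734863], [357.20001220703125, -55.599998474121094], [432.1000061035156, 28.700000762939453], [352.3999938964844, 99.5999984741211]]
blue ((176.37184143066406, 314.81048583984375), (93.19055938720703, 91.80862426757812), 32.735225677490234) (311.6979064941406, 293.451171875) (211.29525756835938, 200.60955810546875) 58.532833099365234
[[171.0, 255.6999969482422], [342.1000061035156, 151.0], [452.3999938964844, 331.20001220703125], [281.29998779296875, 435.8999938964844]]
blue ((337.70587158203125, 205.8235321044922), (62.20127868652344, 66.82649230957031), 85.42607879638672) (561.7854614257812, -81.77666473388672) (150.2486114501953, 158.78268432617188) 4.008210182189941
[[481.29998779296875, -7.800000190734863], [492.3999938964844, -166.1999969482422], [642.2999877929688, -155.6999969482422], [631.2000122070312, 2.700000047683716]]
blue ((199.34613037109375, 175.2692108154297), (34.11406326293945, 26.34825897216797), 56.3099365234375) (637.0361938476562, 249.40342712402344) (84.96991729736328, 63.3031005859375) 35.307891845703125
[[584.0999755859375, 250.6999969482422], [620.7000122070312, 199.0], [690.0, 248.10000610351562], [653.4000244140625, 299.79998779296875]]
[ 223   65  197  101 7064]
0.0746922860241761
```

View pics/crop0.png

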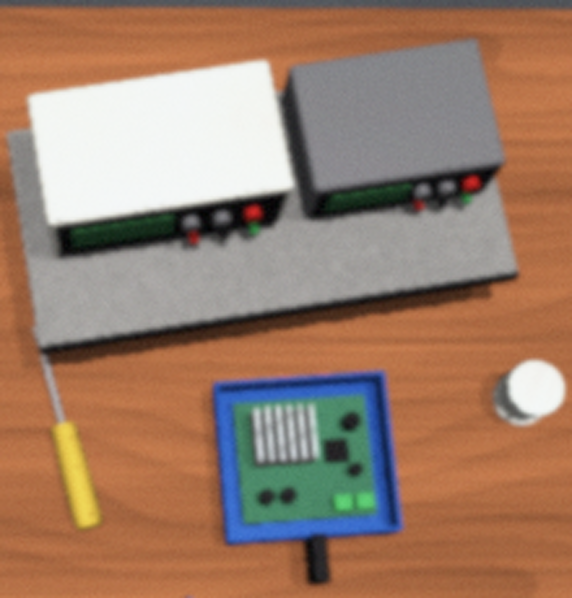

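```bash
python3 - <<'E'
from h import *
c,p,d=load("top0")
R=cv2.Rodrigues(c['rvec'])[0]; print("cam",-R.T@c['tvec'])
g=cv2.cvtColor(p,cv2.COLOR_RGB2GRAY).astype(float)
hsv=cv2.cvtColor(p,cv2.COLOR_RGB2HSV)
m=((hsv[...,1]<60)&(g>70)&(g<190)).astype(np.uint8)*255
# front boundary: lowest row of grey per column 
pts=[];ptsb=[]
for u in range(240,415):
    col=g[:,u]
    r0=round(163-(u-237)*26/181)
    seg=col[r0-14:r0+14]
    # darkest
    k=r0-14+np.argmin(seg)
    # subpixel grey->black crossing
    a=np.median(col[k-12:k-5]); b=col[k]
    th=(a+b)/2
    j=k
    while col[j]<th:j-=1
    pts.append((u,j+(col[j]-th)/(col[j]-col[j+1])))
pts=np.array(pts); 
P=ray(c,pts,0.074)
vx,vy,x0,y0=cv2.fitLine(P[:,:2].astype(np.float32),cv2.DIST_HUBER,0,1e-4,1e-4).ravel()
n=np.array([vy,-vx]); 
if n[0]<0:n=-n
res=(P[:,:2]-[x0,y0])@n
print("line",x0,y0,"yaw",np.degrees(np.arctan2(n[1],n[0])),"res",res.std(),abs(res).max())
yaw=np.arctan2(n[1],n[0]); ex=n; ey=np.array([-n[1],n[0]])
# ends: use depth cloud deck pts & colour
W=cloud(c,d)
ok=(d>0)&(abs(W[...,2]-.0745)<.006)
Q=W[ok][:,:2]; s=(Q-[x0,y0])@ex; t=(Q-[x0,y0])@ey
print("x range",np.percentile(s,[.2,1,99,99.8]))
ts=[]
for lo in np.arange(0.0,0.2,0.01):
    k=(s>lo)&(s<lo+.01)
    if k.sum()>5: ts.append((t[k].min(),t[k].max())); 
print(np.round(ts,4).tolist())
np.save("pics/line.npy",[x0,y0,yaw])
# colour: left/right ends in rows along the deck, rays at 0.074
for lo in [0.015,0.025,0.035,0.045]:
    o=[]
    for sg in (-1,1):
        tt=np.arange(0.17,0.27,0.0005)*sg
        XY=np.array([x0,y0])+ex*lo+tt[:,None]*ey
        # shift by approx mid
        uv=proj(c,np.c_[XY,np.full(len(XY),.074)])
        sat=cv2.remap(hsv[...,1].astype(np.float32),uv[:,0].astype(np.float32)[None],uv[:,1].astype(np.float32)[None],cv2.INTER_LINEAR)[0]
        k=np.argmax(sat>80); o.append(tt[k])
    print(lo,o,np.mean(o),o[1]-o[0])
E
```

```text
cam [0.38229877 0.08578827 1.01257153]
line 0.6894769 -0.054744694 yaw 9.272458 res 0.00025136464496497115 0.000659141449310875
x range [-0.34814514 -0.0378171   0.19445517  0.20645818]
[[-0.2214, 0.2175], [-0.2218, 0.2176], [-0.2209, 0.2172], [-0.2203, 0.2178], [-0.2218, 0.2166], [-0.2216, 0.2176], [-0.2222, 0.2173], [-0.2205, 0.2169], [-0.2212, 0.2174], [-0.2204, 0.2176], [-0.0385, 0.2172], [-0.0384, 0.2174], [-0.038, 0.2166], [-0.0389, 0.2175], [-0.0394, 0.2177], [-0.0389, 0.2169], [-0.0385, 0.2175], [-0.0403, 0.2164], [-0.0397, 0.2176], [-0.0395, 0.2173]]
0.015 [np.float64(-0.22100000000000006), np.float64(0.22250000000000006)] 0.0007500000000000007 0.4435000000000001
0.025 [np.float64(-0.22100000000000006), np.float64(0.22000000000000006)] -0.0005000000000000004 0.4410000000000001
0.035 [np.float64(-0.22100000000000006), np.float64(0.21950000000000006)] -0.0007500000000000007 0.4405000000000001
0.045 [np.float64(-0.22100000000000006), np.float64(0.21950000000000006)] -0.0007500000000000007 0.4405000000000001
```

```bash
python3 - <<'E'
from h import *
from scipy.spatial.transform import Rotation as Ro
from rig import r
c,p,d=load("wrist0"); R=cv2.Rodrigues(c['rvec'])[0]; C=-R.T@c['tvec']
s=r.get_state(); T=Ro.from_euler('xyz',s['ee_rot'],degrees=True).as_matrix()
print("cam in tool",T.T@(C-s['position']),"axis",T.T@R[2], "camx",T.T@R[0])
c,p,d=load("top0"); W=cloud(c,d)
# depth rim of tray, in frame yaw 4deg
y=np.radians(4); ex=np.array([np.cos(y),np.sin(y)]); ey=np.array([-ex[1],ex[0]])
Q=W.reshape(-1,3); rel=Q[:,:2]-[.5618,-.0818]; u=rel@ex; v=rel@ey
k=(abs(u)<.13)&(abs(v)<.1)&(d.ravel()>0)
k2=k&(abs(Q[:,2]-.03)<.004)
print(k2.sum())
for a in np.arange(-.13,.1,.005):
    q=k&(u>a)&(u<a+.005)&(abs(v)<.07)
    print(round(a*1000),np.round(np.percentile(Q[q,2],[10,50,90])*1000), end=' ')
print()
print([ (round(a*1000), *np.round(np.percentile(Q[k&(v>a)&(v<a+.004)&(abs(u)<.06),2],[10,50,90])*1000)) for a in np.arange(-.096,.096,.004)])
E
```

```text
cam in tool [-0.00088824 -0.07678743 -0.12064929] axis [2.62523577e-04 2.99186811e-01 9.54194521e-01] camx [ 9.99999961e-01  1.13245215e-05 -2.78676631e-04]
678
-130 [-2.  1.  3.] -125 [-2.  1.  3.] -120 [-2.  1.  3.] -115 [-2.  1. 45.] -110 [-2.  1. 44.] -105 [-2.  0. 44.] -100 [-1.  1. 42.] -95 [-2.  1. 42.] -90 [-1.  1. 43.] -85 [-2.  1. 45.] -80 [-2.  1. 44.] -75 [ 0. 19. 32.] -70 [ 4. 28. 32.] -65 [2. 5. 7.] -60 [2. 5. 7.] -55 [ 4. 13. 16.] -50 [ 7. 14. 23.] -45 [10. 14. 24.] -40 [11. 15. 27.] -35 [11. 14. 28.] -30 [11. 15. 27.] -25 [ 8. 14. 16.] -20 [10. 14. 17.] -15 [ 8. 14. 18.] -10 [ 9. 14. 16.] -5 [10. 16. 35.] 0 [10. 18. 44.] 5 [12. 18. 44.] 10 [11. 18. 44.] 15 [ 8. 16. 44.] 20 [11. 16. 43.] 25 [10. 23. 44.] 30 [10. 22. 43.] 35 [10. 23. 45.] 40 [ 6. 16. 44.] 45 [ 8. 15. 42.] 50 [ 8. 14. 16.] 55 [10. 14. 16.] 60 [3. 5. 8.] 65 [2. 5. 7.] 70 [ 3. 14. 31.] 75 [28. 30. 33.] 80 [1. 2. 3.] 85 [-1.  0.  3.] 90 [-2.  1.  3.] 95 [-2.  0.  3.] Traceback (most recent call last):
  File "<stdin>", line 18, in <module>
    return _quantile_unchecked(
        a, q, axis, out, overwrite_input, method, keepdims, weights)
    return _ureduce(a,
                    func=_quantile_ureduce_func,
    ...<5 lines>...
                    overwrite_input=overwrite_input,
                    method=method)
    r = func(a, **kwargs)
    result = _quantile(arr,
                       quantiles=q,
    ...<2 lines>...
                       out=out,
                       weights=wgt)
    slices_having_nans = np.isnan(arr[-1, ...])
                                  ~~~^^^^^^^^^
IndexError: index -1 is out of bounds for axis 0 with size 0
```

```bash
cat >> h.py <<'E'
from scipy.spatial.transform import Rotation as Ro
def plan(pos,yaw,s,frac=1,turn=None):
    A=Ro.from_euler('xyz',s['ee_rot'],degrees=True)
    B=Ro.from_euler('xyz',[180,0,yaw],degrees=True)
    d=A.inv().apply(np.array(pos)-s['position'])/.4
    rv=(A.inv()*B).as_rotvec(degrees=True)/90
    print("pos",s['position'].round(4),"rot",s['ee_rot'].round(2),"F",s['ft_force'].round(2),"gap",round(s['finger_gap'],4),"t",round(s['clock'],2))
    print("d",d.round(4),"r",rv.round(4),"mm",np.linalg.norm(d)*400,"rows",np.linalg.norm(d)*400/41.7,np.linalg.norm(rv)*90/7.16)
E
python3 - <<'E'
from h import *
from rig import r
plan([.463,-.0888,.2],94,r.get_state())
E
```

```text
pos [0.2158 0.5861 0.2525] rot [-1.7999e+02 -9.0000e-02 -1.1022e+02] F [ 0.07 -0.41 -0.75] gap 0.0856 t 0.15
d [ 1.3695 -1.1632  0.1336] r [-1.5000e-03 -2.0000e-04  1.7309e+00] mm 720.6998843881071 rows 17.28297084863566 21.756521576512938
```

Request:
{"name": "arm_command", "arguments": {"motion": [{"dx": 0.55,"dy": -0.465,"dz": 0,"rz": 0.78},{"dx": 0.55,"dy": -0.465,"dz": 0,"rz": 0.78},{"dx": 0.55,"dy": -0.465,"dz": 0,"rz": 0.78},{"dx": 0.55,"dy": -0.465,"dz": 0,"rz": 0.78},{"dx": 0.55,"dy": -0.465,"dz": 0,"rz": 0.78},{"dx": 0.55,"dy": -0.465,"dz": 0,"rz": 0.78},{"dx": 0.55,"dy": -0.465,"dz": 0,"rz": 0.78},{"dx": 0.55,"dy": -0.465,"dz": 0,"rz": 0.78},{"dx": 0.55,"dy": -0.465,"dz": 0,"rz": 0.78},{"dx": 0.55,"dy": -0.465,"dz": 0,"rz": 0.78}]}}

```text
$.motion[0]: bad value
```

```bash
python3 - <<'E'
from h import *
from rig import r
plan([.463,-.0888,.2],94,r.get_state())
E
```

```text
pos [0.2158 0.5861 0.2525] rot [-1.7999e+02 -9.0000e-02 -1.1022e+02] F [ 0.07 -0.41 -0.75] gap 0.0856 t 0.15
d [ 1.3695 -1.1632  0.1336] r [-1.5000e-03 -2.0000e-04  1.7309e+00] mm 720.6998843881071 rows 17.28297084863566 21.756521576512938
```

Request:
{"name": "arm_command", "arguments": {"motion": [{"dx": 0.55,"dy": -0.465,"dz": 0.0,"rx": 0.0,"ry": 0.0,"rz": 0.78},{"dx": 0.55,"dy": -0.465,"dz": 0.0,"rx": 0.0,"ry": 0.0,"rz": 0.78},{"dx": 0.55,"dy": -0.465,"dz": 0.0,"rx": 0.0,"ry": 0.0,"rz": 0.78},{"dx": 0.55,"dy": -0.465,"dz": 0.0,"rx": 0.0,"ry": 0.0,"rz": 0.78},{"dx": 0.55,"dy": -0.465,"dz": 0.0,"rx": 0.0,"ry": 0.0,"rz": 0.78},{"dx": 0.55,"dy": -0.465,"dz": 0.0,"rx": 0.0,"ry": 0.0,"rz": 0.78},{"dx": 0.55,"dy": -0.465,"dz": 0.0,"rx": 0.0,"ry": 0.0,"rz": 0.78},{"dx": 0.55,"dy": -0.465,"dz": 0.0,"rx": 0.0,"ry": 0.0,"rz": 0.78},{"dx": 0.55,"dy": -0.465,"dz": 0.0,"rx": 0.0,"ry": 0.0,"rz": 0.78},{"dx": 0.55,"dy": -0.465,"dz": 0.0,"rx": 0.0,"ry": 0.0,"rz": 0.78}]}}

```text
clock: 0.98
position: [0.3147, 0.3147, 0.2534]
ee_rot: [180.0, 0.0, 179.2]
ft_force: [-0.8, -0.1, 0.2]
finger_gap: 0.0855
```

```bash
python3 - <<'E'
from h import *
from rig import r
plan([.463,-.0888,.2],94,r.get_state())
E
```

```text
pos [0.3147 0.3147 0.2534] rot [179.98   0.   179.16] F [-0.79 -0.1   0.23] gap 0.0855 t 0.98
d [-0.3856 -1.0034  0.1332] r [ 2.000e-04 -2.000e-04  9.462e-01] mm 433.2505287565469 rows 10.389700929413594 11.894101267652616
```

Request:
{"name": "arm_command", "arguments": {"motion": [{"dx": -0.386,"dy": -1.0,"dz": 0.1,"rx": 0.0,"ry": 0.0,"rz": 0.946},{"dx": -0.386,"dy": -1.0,"dz": 0.1,"rx": 0.0,"ry": 0.0,"rz": 0.946},{"dx": -0.386,"dy": -1.0,"dz": 0.1,"rx": 0.0,"ry": 0.0,"rz": 0.946},{"dx": -0.386,"dy": -1.0,"dz": 0.1,"rx": 0.0,"ry": 0.0,"rz": 0.946},{"dx": -0.386,"dy": -1.0,"dz": 0.1,"rx": 0.0,"ry": 0.0,"rz": 0.946},{"dx": -0.386,"dy": -1.0,"dz": 0.1,"rx": 0.0,"ry": 0.0,"rz": 0.946},{"dx": -0.386,"dy": -1.0,"dz": 0.1,"rx": 0.0,"ry": 0.0,"rz": 0.946},{"dx": -0.386,"dy": -1.0,"dz": 0.1,"rx": 0.0,"ry": 0.0,"rz": 0.946},{"dx": -0.386,"dy": -1.0,"dz": 0.1,"rx": 0.0,"ry": 0.0,"rz": 0.946},{"dx": -0.386,"dy": -1.0,"dz": 0.1,"rx": 0.0,"ry": 0.0,"rz": 0.946}]}}

```text
clock: 1.82
position: [0.4612, -0.0745, 0.2145]
ee_rot: [180.0, -0.0, 107.6]
ft_force: [0.7, 1.2, 1.2]
finger_gap: 0.0858
```

```bash
python3 - <<'E'
from h import *
from rig import r
plan([.463,-.0888,.2],94,r.get_state())
E
```

```text
pos [ 0.4612 -0.0745  0.2145] rot [179.98  -0.   107.61] F [0.7  1.23 1.19] gap 0.0858 t 1.82
d [-0.0355 -0.0065  0.0363] r [ 2.000e-04 -1.000e-04  1.512e-01] mm 20.475254679418327 rows 0.4910133016647081 1.9008414807476675
```

Request:
{"name": "arm_command", "arguments": {"motion": [{"dx": -0.035,"dy": -0.0065,"dz": 0.036,"rx": 0.0,"ry": 0.0,"rz": 0.151},{"dx": -0.035,"dy": -0.0065,"dz": 0.036,"rx": 0.0,"ry": 0.0,"rz": 0.151},{"dx": -0.035,"dy": -0.0065,"dz": 0.036,"rx": 0.0,"ry": 0.0,"rz": 0.151},{"dx": -0.035,"dy": -0.0065,"dz": 0.036,"rx": 0.0,"ry": 0.0,"rz": 0.151},{"dx": -0.035,"dy": -0.0065,"dz": 0.036,"rx": 0.0,"ry": 0.0,"rz": 0.151}]}}

```text
clock: 2.23
position: [0.463, -0.0861, 0.2006]
ee_rot: [180.0, 0.0, 94.6]
ft_force: [-0.3, 0.1, 0.3]
finger_gap: 0.085
```

```bash
python3 - <<'E'
from h import *
from rig import r
plan([.463,-.0888,.2],94,r.get_state())
c=r.get_calibration("wrist"); p,d=r.capture("wrist")
pickle.dump((c,p,d),open("pics/wrist1.pkl","wb")); cv2.imwrite("pics/wrist1.png",p[:,:,::-1])
E
```

```text
pos [ 0.463  -0.0861  0.2006] rot [179.96   0.    94.56] F [-0.3   0.13  0.3 ] gap 0.085 t 2.23
d [-0.0068 -0.0006  0.0014] r [0.0005 0.     0.0062] mm 2.7910066999082574 rows 0.06693061630475437 0.07828881007314976
```

View pics/wrist1.png

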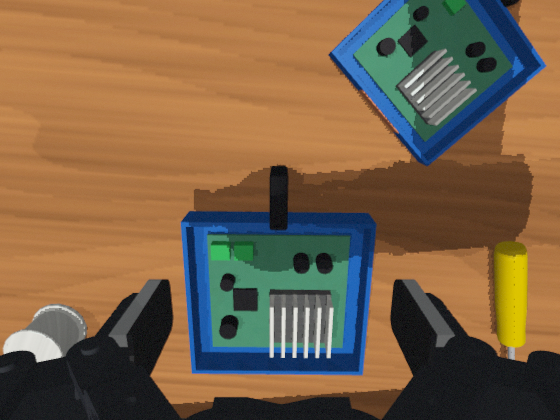

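```bash
python3 - <<'E'
from h import *
c,p,d=load("wrist1")
x=cv2.resize(p[155:390,170:390],None,fx=2.5,fy=2.5,interpolation=cv2.INTER_CUBIC)
cv2.imwrite("pics/crop1.png",x[:,:,::-1])
W=cloud(c,d)
hsv=cv2.cvtColor(p,cv2.COLOR_RGB2HSV)
blue=cv2.inRange(hsv,(100,110,30),(130,255,255))>0
k=blue&(abs(W[...,2]-.03)<.0025); k[:,:175]=0;k[:,385:]=0;k[:190]=0
P=W[k][:,:2]; print(k.sum())
r_=cv2.minAreaRect((P*1000).astype(np.float32)); print(r_)
# robust edges
for yaw in [3.5,4,4.5,5]:
    a=np.radians(yaw); ex=np.array([np.cos(a),np.sin(a)]); ey=np.array([-ex[1],ex[0]])
    u=P@ex; v=P@ey; pu=np.percentile(u,[.5,1,99,99.5]); pv=np.percentile(v,[.5,1,99,99.5])
    print(yaw,pu.round(4),pv.round(4), "ctr",(ex*(pu[0]+pu[3])/2+ey*(pv[0]+pv[3])/2).round(4),pu[3]-pu[0],pv[3]-pv[0])
# fin top: black, z~.046
f=(hsv[...,2]<45)&(abs(W[...,2]-.046)<.004); f[:,:250]=0;f[:,310:]=0;f[:150]=0;f[235:]=0
Q=W[f]; print("fin",f.sum(),cv2.minAreaRect((Q[:,:2]*1000).astype(np.float32)),Q.mean(0))
E
```

```text
3306
((563.3840942382812, -80.64849853515625), (151.1593780517578, 160.04702758789062), 3.9176979064941406)
3.5 [0.4818 0.4819 0.6318 0.6321] [-0.1948 -0.1946 -0.0353 -0.0351] ctr [ 0.563  -0.0807] 0.15033122605952154 0.15974182169943152
4 [0.481  0.4811 0.6308 0.631 ] [-0.1994 -0.1993 -0.0402 -0.0401] ctr [ 0.563  -0.0806] 0.1499612668161539 0.1593355723277992
4.5 [0.4795 0.4797 0.6298 0.6303] [-0.2045 -0.2042 -0.0449 -0.0446] ctr [ 0.563  -0.0806] 0.15074543394402512 0.15987091104372125
5 [0.4779 0.4781 0.629  0.6296] [-0.2097 -0.2094 -0.0494 -0.049 ] ctr [ 0.5629 -0.0806] 0.15168164691387975 0.16068911182629667
fin 966 ((466.9009094238281, -87.08695220947266), (43.12409210205078, 13.101810455322266), 4.085349082946777) [ 0.46603961 -0.08733404  0.04613268]
```

View pics/crop1.png

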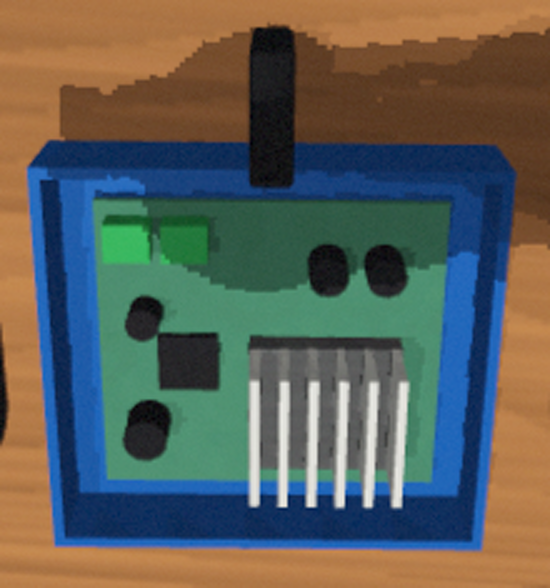

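The wrist picture shows the middle tray at about (185–375, 213–373) and the fin at (278,197). That puts the tray centre at (0.563,-0.081) with yaw 4.0°. The fin position agrees with this.

```bash
python3 - <<'E'
from h import *
from rig import r
plan([.4632,-.0876,.035],94,r.get_state())
E
```

```text
pos [ 0.463  -0.0859  0.2007] rot [179.94  -0.    94.56] F [0.12 0.58 0.12] gap 0.0853 t 2.28
d [-4.400e-03 -4.000e-04  4.141e-01] r [ 0.0006 -0.      0.0062] mm 165.66523356645462 rows 3.972787375694355 0.07792138705342545
```

Request:
{"name": "arm_command", "arguments": {"motion": [{"dx": -0.0044,"dy": 0.0,"dz": 0.1,"rx": 0.0,"ry": 0.0,"rz": 0.006},{"dx": -0.0044,"dy": 0.0,"dz": 0.2,"rx": 0.0,"ry": 0.0,"rz": 0.006},{"dx": -0.0044,"dy": 0.0,"dz": 0.3,"rx": 0.0,"ry": 0.0,"rz": 0.006},{"dx": -0.0044,"dy": 0.0,"dz": 0.36,"rx": 0.0,"ry": 0.0,"rz": 0.006},{"dx": -0.0044,"dy": 0.0,"dz": 0.4,"rx": 0.0,"ry": 0.0,"rz": 0.006},{"dx": -0.0044,"dy": 0.0,"dz": 0.414,"rx": 0.0,"ry": 0.0,"rz": 0.006},{"dx": -0.0044,"dy": 0.0,"dz": 0.414,"rx": 0.0,"ry": 0.0,"rz": 0.006},{"dx": -0.0044,"dy": 0.0,"dz": 0.414,"rx": 0.0,"ry": 0.0,"rz": 0.006}]}}

```text
clock: 2.95
position: [0.4639, -0.0877, 0.0354]
ee_rot: [179.9, 0.0, 93.9]
ft_force: [-0.1, -0.5, 0.0]
finger_gap: 0.0857
```

```bash
python3 - <<'E'
from h import *
from rig import r
plan([.4632,-.0876,.035],94,r.get_state())
E
```

```text
pos [ 0.4639 -0.0877  0.0354] rot [179.91   0.    93.95] F [-0.08 -0.5   0.01] gap 0.0857 t 2.95
d [ 0.0003 -0.0018  0.0011] r [ 0.001   0.     -0.0006] mm 0.8621794280005715 rows 0.020675765659486124 0.01508825366632655
```

Well placed, so close on the fin.

Request:
{"name": "arm_command", "arguments": {"motion": [{"dx": 0.0,"dy": 0.0,"dz": 0.0,"rx": 0.0,"ry": 0.0,"rz": 0.0},{"dx": 0.0,"dy": 0.0,"dz": 0.0,"rx": 0.0,"ry": 0.0,"rz": 0.0},{"dx": 0.0,"dy": 0.0,"dz": 0.0,"rx": 0.0,"ry": 0.0,"rz": 0.0},{"dx": 0.0,"dy": 0.0,"dz": 0.0,"rx": 0.0,"ry": 0.0,"rz": 0.0},{"dx": 0.0,"dy": 0.0,"dz": 0.0,"rx": 0.0,"ry": 0.0,"rz": 0.0},{"dx": 0.0,"dy": 0.0,"dz": 0.0,"rx": 0.0,"ry": 0.0,"rz": 0.0},{"dx": 0.0,"dy": 0.0,"dz": 0.0,"rx": 0.0,"ry": 0.0,"rz": 0.0},{"dx": 0.0,"dy": 0.0,"dz": 0.0,"rx": 0.0,"ry": 0.0,"rz": 0.0},{"dx": 0.0,"dy": 0.0,"dz": 0.0,"rx": 0.0,"ry": 0.0,"rz": 0.0},{"dx": 0.0,"dy": 0.0,"dz": 0.0,"rx": 0.0,"ry": 0.0,"rz": 0.0}], "grip": -1}}

```text
clock: 3.78
position: [0.4631, -0.0883, 0.035]
ee_rot: [180.0, 0.0, 93.9]
ft_force: [-1.7, 1.1, 5.1]
finger_gap: 0.0135
```

```bash
python3 - <<'E'
from h import *
from rig import r
x0,y0,yaw=np.load("pics/line.npy")
ex=np.array([np.cos(yaw),np.sin(yaw)]); ey=np.array([-ex[1],ex[0]])
O=np.array([x0,y0])-0.001*ey; print("O",O)
s=r.get_state()
tray=np.array([.563,-.0806]); print("tray in riser",(tray-O)@ex,(tray-O)@ey)
# aligned pose keeping tray x in riser
T=O+ex*-.135; G=T-.1*ex
print("grip target",G); plan([*G,s['position'][2]],90+np.degrees(yaw),s)
E
```

```text
O [ 0.689638   -0.05573163]
tray in riser -0.12899030305461903 -0.004138312383174084
grip target [ 0.4577087  -0.09359705]
pos [ 0.4631 -0.0883  0.035 ] rot [1.7998e+02 1.0000e-02 9.3850e+01] F [-1.65  1.07  5.13] gap 0.0135 t 3.78
d [-0.0124 -0.0145 -0.    ] r [ 0.0002  0.0001 -0.0602] mm 7.625461925358412 rows 0.18286479437310338 0.7571278946458895
```

Request:
{"name": "arm_command", "arguments": {"motion": [{"dx": -0.003,"dy": -0.004,"dz": 0.0,"rx": 0.0,"ry": 0.0,"rz": -0.015},{"dx": -0.006,"dy": -0.007,"dz": 0.0,"rx": 0.0,"ry": 0.0,"rz": -0.03},{"dx": -0.009,"dy": -0.011,"dz": 0.0,"rx": 0.0,"ry": 0.0,"rz": -0.045},{"dx": -0.0124,"dy": -0.0145,"dz": 0.0,"rx": 0.0,"ry": 0.0,"rz": -0.06},{"dx": -0.0124,"dy": -0.0145,"dz": 0.0,"rx": 0.0,"ry": 0.0,"rz": -0.06},{"dx": -0.0124,"dy": -0.0145,"dz": 0.0,"rx": 0.0,"ry": 0.0,"rz": -0.06}]}}

```text
clock: 4.28
position: [0.4594, -0.0935, 0.035]
ee_rot: [179.8, 0.0, 99.2]
ft_force: [3.8, -1.5, 0.9]
finger_gap: 0.0129
```

```bash
python3 - <<'E'
from h import *
from rig import r
s=r.get_state(); plan([.4577,-.0936,.035],99.27,s); print(s['ft_torque'])
for n in ["wrist","top"]:
    c=r.get_calibration(n); p,d=r.capture(n)
    pickle.dump((c,p,d),open(f"pics/{n}2.pkl","wb")); cv2.imwrite(f"pics/{n}2.png",p[:,:,::-1])
E
```

```text
pos [ 0.4594 -0.0935  0.035 ] rot [1.798e+02 3.000e-02 9.925e+01] F [ 3.81 -1.53  0.9 ] gap 0.0129 t 4.28
d [ 0.0004 -0.0042  0.0001] r [ 0.0022  0.0004 -0.0002] mm 1.6825820880836821 rows 0.040349690361718996 0.02843496842741187
[-0.34689397 -0.88446656  0.01840563]
```

View pics/top2.png

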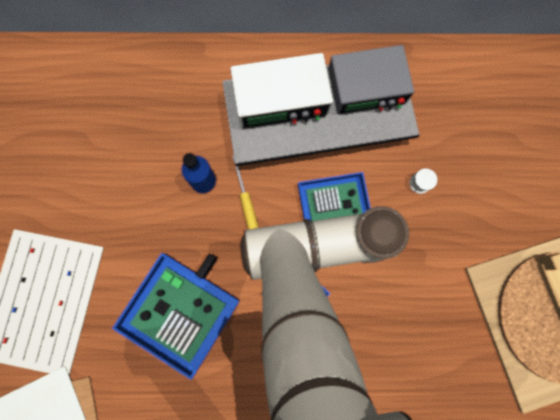

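View pics/wrist2.png

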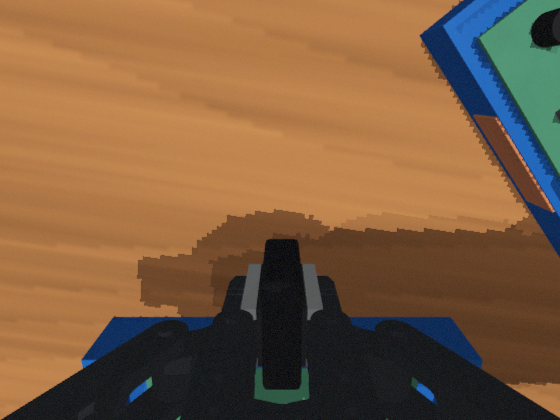

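```bash
cat > edge.py <<'E'
from h import *
def meas(n, yaw_guess, ctr):
    c,p,d=load(n)
    hsv=cv2.cvtColor(p,cv2.COLOR_RGB2HSV)
    m=((hsv[...,0]>100)&(hsv[...,0]<130)&(hsv[...,1]>110)&(hsv[...,2]>60)).astype(np.float32)
    a=np.radians(yaw_guess); ex=np.array([np.cos(a),np.sin(a)]); ey=np.array([-ex[1],ex[0]])
    def scan(us,vs,axis):
        out=[]
        for q in vs:
            if axis=='x': XY=ctr+np.outer(us,ex)+q*ey
            else: XY=ctr+np.outer(us,ey)+q*ex
            uv=proj(c,np.c_[XY,np.full(len(XY),.03)]).astype(np.float32)
            val=cv2.remap(m,uv[:,0].copy()[None],uv[:,1].copy()[None],cv2.INTER_LINEAR)[0]
            k=np.argmax(val>.5)   # from outside in
            if val.max()>.5 and k>0: out.append(XY[k])
        return np.array(out)
    def fit(P):
        vx,vy,x,y=cv2.fitLine(P.astype(np.float32),cv2.DIST_HUBER,0,1e-4,1e-4).ravel()
        return np.array([x,y]),np.degrees(np.arctan2(vy,vx))
    B,ab=fit(scan(np.arange(.1,.05,-.0003),np.arange(-.06,.061,.003),'x'))
    L,al=fit(scan(np.arange(.105,.06,-.0003),np.arange(.03,.066,.003),'y'))
    Rr,ar=fit(scan(-np.arange(.105,.06,-.0003),np.arange(.03,.066,.003),'y'))
    ab=(ab-90+90)%180-90; al=(al+90)%180-90; ar=(ar+90)%180-90
    a=np.radians(ab); e=np.array([np.cos(a),np.sin(a)]); f=np.array([-e[1],e[0]])
    bx=B@e; l=(L-B)@f+B@f; rr=Rr@f
    # y at x near the back: use side points as is (they're at ~ +48mm)
    cen=e*(bx-.075)+f*(l+rr)/2
    print(n,"yaw back",ab,"sides",al,ar,"width",l-rr,"centre",cen)
    return ab,cen
x0,y0,yaw=np.load("pics/line.npy")
ex=np.array([np.cos(yaw),np.sin(yaw)]); ey=np.array([-ex[1],ex[0]]); O=np.array([x0,y0])-0.001*ey
if __name__=="__main__":
    for n,g,ct in [("top0",4,[.563,-.0806]),("top2",9.3,[.558,-.077])]:
        ab,cen=meas(n,g,np.array(ct)); print("riser frame",(cen-O)@ex,(cen-O)@ey,"dyaw",ab-np.degrees(yaw))
E
python3 edge.py
```

```text
top0 yaw back 4.0243683 sides 2.0918808 2.6438446 width 0.15812974 centre [ 0.5620364  -0.08211729]
riser frame -0.1301858 -0.005480511 dyaw -5.24809
top2 yaw back 9.557526 sides 8.396233 9.781326 width 0.15845436 centre [ 0.55699325 -0.07811911]
riser frame -0.13451883 -0.00072197244 dyaw 0.28506756
```

Request:
{"name": "arm_command", "arguments": {"motion": [{"dx": 0.0,"dy": 0.012,"dz": 0.0,"rx": 0.0,"ry": 0.0,"rz": 0.0},{"dx": 0.0,"dy": 0.035,"dz": 0.0,"rx": 0.0,"ry": 0.0,"rz": 0.0},{"dx": 0.0,"dy": 0.065,"dz": 0.0,"rx": 0.0,"ry": 0.0,"rz": 0.0},{"dx": 0.0,"dy": 0.1,"dz": 0.0,"rx": 0.0,"ry": 0.0,"rz": 0.0},{"dx": 0.0,"dy": 0.135,"dz": 0.0,"rx": 0.0,"ry": 0.0,"rz": 0.0},{"dx": 0.0,"dy": 0.17,"dz": 0.0,"rx": 0.0,"ry": 0.0,"rz": 0.0},{"dx": 0.0,"dy": 0.205,"dz": 0.0,"rx": 0.0,"ry": 0.0,"rz": 0.0},{"dx": 0.0,"dy": 0.235,"dz": 0.0,"rx": 0.0,"ry": 0.0,"rz": 0.0},{"dx": 0.0,"dy": 0.255,"dz": 0.0,"rx": 0.0,"ry": 0.0,"rz": 0.0},{"dx": 0.0,"dy": 0.265,"dz": 0.0,"rx": 0.0,"ry": 0.0,"rz": 0.0}]}}

```text
clock: 5.22
position: [0.5537, -0.0782, 0.0346]
ee_rot: [-178.8, -0.0, 99.1]
ft_force: [-17.3, -3.0, 25.7]
finger_gap: 0.0134
```

```bash
cat > st.py <<'E'
from edge import *
from rig import r
s=r.get_state(); P=s['position'][:2]-O
print("t",round(s['clock'],2),"riser xy mm",round(P@ex*1000,2),round(P@ey*1000,2),"z",s['position'][2].round(4),"rot",s['ee_rot'].round(2),"Fx,Fy,Fz riser",(s['ft_force'][:2]@ex).round(2),(s['ft_force'][:2]@ey).round(2),s['ft_force'][2].round(2),"Tq",s['ft_torque'].round(2),"gap",round(s['finger_gap'],4))
E
python3 st.py
```

```text
t 5.22 riser xy mm -137.76 -0.3 z 0.0346 rot [-1.7876e+02 -3.0000e-02  9.9140e+01] Fx,Fy,Fz riser -17.52 -0.16 25.74 Tq [-0.92  5.39  0.04] gap 0.0134
```

Request:
{"name": "arm_command", "arguments": {"motion": [{"dx": 0.0,"dy": 0.0,"dz": -0.001,"rx": 0.0,"ry": 0.0,"rz": 0.0},{"dx": 0.0,"dy": 0.0,"dz": -0.001,"rx": 0.0,"ry": 0.0,"rz": 0.0},{"dx": 0.0,"dy": 0.0,"dz": -0.001,"rx": 0.0,"ry": 0.0,"rz": 0.0}]}}

```text
clock: 5.47
position: [0.5544, -0.0781, 0.0346]
ee_rot: [-178.9, -0.0, 99.2]
ft_force: [-11.0, -3.7, 15.5]
finger_gap: 0.013
```

```bash
python3 st.py
```

```text
t 5.47 riser xy mm -137.12 -0.29 z 0.0346 rot [-1.7894e+02 -3.0000e-02  9.9150e+01] Fx,Fy,Fz riser -11.44 -1.87 15.47 Tq [-0.87  3.53  0.04] gap 0.013
```

Request:
{"name": "arm_command", "arguments": {"motion": [{"dx": 0.0,"dy": 0.0,"dz": -0.001,"rx": 0.0,"ry": 0.0,"rz": 0.0},{"dx": 0.0,"dy": 0.0,"dz": -0.002,"rx": 0.0,"ry": 0.0,"rz": 0.0},{"dx": 0.0,"dy": 0.0,"dz": -0.002,"rx": 0.0,"ry": 0.0,"rz": 0.0},{"dx": 0.0,"dy": 0.0,"dz": -0.002,"rx": 0.0,"ry": 0.0,"rz": 0.0}]}}

```text
clock: 5.8
position: [0.5544, -0.0781, 0.0346]
ee_rot: [-178.9, -0.0, 99.1]
ft_force: [-7.8, -3.9, 9.8]
finger_gap: 0.0133
```

```bash
python3 st.py
```

```text
t 5.8 riser xy mm -137.11 -0.28 z 0.0346 rot [-1.7894e+02 -4.0000e-02  9.9140e+01] Fx,Fy,Fz riser -8.37 -2.6 9.83 Tq [-1.02  2.98  0.09] gap 0.0133
```

Request:
{"name": "arm_command", "arguments": {"motion": [{"dx": 0.0,"dy": 0.0,"dz": -0.0015,"rx": 0.0,"ry": 0.0,"rz": 0.0},{"dx": 0.0,"dy": 0.0,"dz": -0.003,"rx": 0.0,"ry": 0.0,"rz": 0.0},{"dx": 0.0,"dy": 0.0,"dz": -0.003,"rx": 0.0,"ry": 0.0,"rz": 0.0},{"dx": 0.0,"dy": 0.0,"dz": -0.003,"rx": 0.0,"ry": 0.0,"rz": 0.0}]}}

```text
clock: 6.13
position: [0.5591, -0.0767, 0.0349]
ee_rot: [-179.6, -0.1, 99.2]
ft_force: [-0.2, 0.5, -7.9]
finger_gap: 0.0133
```

```bash
python3 st.py; python3 - <<'E'
from h import *
from rig import r
c=r.get_calibration("scene"); p,d=r.capture("scene")
x=cv2.resize(p[170:300,140:340],None,fx=3.8,fy=3.8,interpolation=cv2.INTER_CUBIC)
cv2.imwrite("pics/scene3.png",x[:,:,::-1])
E
```

```text
t 6.13 riser xy mm -132.22 0.37 z 0.0349 rot [-1.7959e+02 -6.0000e-02  9.9160e+01] Fx,Fy,Fz riser -0.16 0.53 -7.91 Tq [-0.2   0.78 -0.04] gap 0.0133
```

View pics/scene3.png

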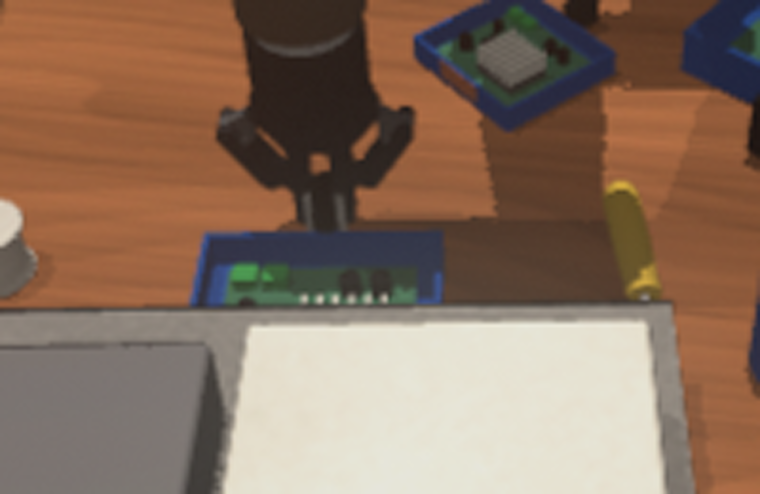

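Request:
{"name": "arm_command", "arguments": {"motion": [{"dx": 0.0,"dy": 0.003,"dz": 0.0015,"rx": 0.0,"ry": 0.0,"rz": 0.0},{"dx": 0.0,"dy": 0.006,"dz": 0.0015,"rx": 0.0,"ry": 0.0,"rz": 0.0},{"dx": 0.0,"dy": 0.009,"dz": 0.0015,"rx": 0.0,"ry": 0.0,"rz": 0.0},{"dx": 0.0,"dy": 0.012,"dz": 0.0015,"rx": 0.0,"ry": 0.0,"rz": 0.0}]}}

```text
clock: 6.52
position: [0.567, -0.0756, 0.0361]
ee_rot: [-180.0, -0.0, 99.2]
ft_force: [-0.7, -0.2, -6.1]
finger_gap: 0.0136
```

```bash
python3 st.py
```

```text
t 6.52 riser xy mm -124.23 0.15 z 0.0361 rot [-1.7997e+02 -1.0000e-02  9.9240e+01] Fx,Fy,Fz riser -0.75 -0.08 -6.06 Tq [-0.1   0.83  0.03] gap 0.0136
```

Request:
{"name": "arm_command", "arguments": {"motion": [{"dx": 0.0,"dy": 0.0,"dz": 0.002,"rx": 0.0,"ry": 0.0,"rz": 0.0},{"dx": 0.0,"dy": 0.0,"dz": 0.003,"rx": 0.0,"ry": 0.0,"rz": 0.0},{"dx": 0.0,"dy": 0.0,"dz": 0.003,"rx": 0.0,"ry": 0.0,"rz": 0.0},{"dx": 0.0,"dy": 0.0,"dz": 0.003,"rx": 0.0,"ry": 0.0,"rz": 0.0}]}}

```text
clock: 6.85
position: [0.5675, -0.0756, 0.0355]
ee_rot: [179.9, 0.0, 99.2]
ft_force: [-0.4, -0.1, -6.6]
finger_gap: 0.0136
```

```bash
python3 st.py
```

```text
t 6.85 riser xy mm -123.72 0.09 z 0.0355 rot [179.91   0.    99.25] Fx,Fy,Fz riser -0.46 -0.02 -6.64 Tq [0.1  0.47 0.05] gap 0.0136
```

Request:
{"name": "arm_command", "arguments": {"motion": [{"dx": 0.0,"dy": 0.003,"dz": 0.001,"rx": 0.0,"ry": 0.0,"rz": 0.0},{"dx": 0.0,"dy": 0.006,"dz": 0.002,"rx": 0.0,"ry": 0.0,"rz": 0.0},{"dx": 0.0,"dy": 0.009,"dz": 0.002,"rx": 0.0,"ry": 0.0,"rz": 0.0},{"dx": 0.0,"dy": 0.012,"dz": 0.002,"rx": 0.0,"ry": 0.0,"rz": 0.0}]}}

```text
clock: 7.18
position: [0.5717, -0.0751, 0.0348]
ee_rot: [180.0, 0.0, 99.2]
ft_force: [-3.8, -0.9, -1.9]
finger_gap: 0.0133
```

```bash
python3 st.py
```

```text
t 7.18 riser xy mm -119.49 -0.12 z 0.0348 rot [179.99   0.    99.23] Fx,Fy,Fz riser -3.92 -0.27 -1.94 Tq [-0.12  1.05  0.  ] gap 0.0133
```

Request:
{"name": "arm_command", "arguments": {"motion": [{"dx": 0.0,"dy": 0.004,"dz": 0.0,"rx": 0.0,"ry": 0.0,"rz": 0.0},{"dx": 0.0,"dy": 0.008,"dz": 0.0,"rx": 0.0,"ry": 0.0,"rz": 0.0},{"dx": 0.0,"dy": 0.012,"dz": 0.0,"rx": 0.0,"ry": 0.0,"rz": 0.0},{"dx": 0.0,"dy": 0.016,"dz": 0.0,"rx": 0.0,"ry": 0.0,"rz": 0.0},{"dx": 0.0,"dy": 0.02,"dz": 0.0,"rx": 0.0,"ry": 0.0,"rz": 0.0}]}}

```text
clock: 7.6
position: [0.5795, -0.0738, 0.0348]
ee_rot: [-180.0, 0.0, 99.2]
ft_force: [-6.7, 0.3, 2.0]
finger_gap: 0.0135
```

```bash
python3 st.py
```

```text
t 7.6 riser xy mm -111.61 -0.13 z 0.0348 rot [-1.7997e+02  1.0000e-02  9.9230e+01] Fx,Fy,Fz riser -6.57 1.39 2.03 Tq [-0.19  1.36  0.01] gap 0.0135
```

Request:
{"name": "arm_command", "arguments": {"motion": [{"dx": 0.0,"dy": 0.002,"dz": -0.0005,"rx": 0.0,"ry": 0.0,"rz": 0.0},{"dx": 0.0,"dy": 0.004,"dz": -0.0008,"rx": 0.0,"ry": 0.0,"rz": 0.0},{"dx": 0.0,"dy": 0.006,"dz": -0.0008,"rx": 0.0,"ry": 0.0,"rz": 0.0},{"dx": 0.0,"dy": 0.008,"dz": -0.0008,"rx": 0.0,"ry": 0.0,"rz": 0.0},{"dx": 0.0,"dy": 0.01,"dz": -0.0008,"rx": 0.0,"ry": 0.0,"rz": 0.0}]}}

```text
clock: 8.02
position: [0.5835, -0.0731, 0.0348]
ee_rot: [-180.0, 0.0, 99.2]
ft_force: [-5.0, -0.4, -0.8]
finger_gap: 0.0134
```

```bash
python3 st.py
```

```text
t 8.02 riser xy mm -107.52 -0.01 z 0.0348 rot [-179.99    0.     99.23] Fx,Fy,Fz riser -5.0 0.36 -0.82 Tq [-0.26  1.21 -0.01] gap 0.0134
```

Request:
{"name": "arm_command", "arguments": {"motion": [{"dx": 0.0,"dy": 0.002,"dz": 0.0,"rx": 0.0,"ry": 0.0,"rz": 0.0},{"dx": 0.0,"dy": 0.004,"dz": 0.0,"rx": 0.0,"ry": 0.0,"rz": 0.0},{"dx": 0.0,"dy": 0.006,"dz": 0.0,"rx": 0.0,"ry": 0.0,"rz": 0.0},{"dx": 0.0,"dy": 0.008,"dz": 0.0,"rx": 0.0,"ry": 0.0,"rz": 0.0}]}}

```text
clock: 8.35
position: [0.5867, -0.0725, 0.0348]
ee_rot: [-180.0, 0.0, 99.2]
ft_force: [-5.2, -1.1, -0.6]
finger_gap: 0.0132
```

```bash
python3 st.py
```

```text
t 8.35 riser xy mm -104.3 -0.01 z 0.0348 rot [-179.99    0.     99.24] Fx,Fy,Fz riser -5.29 -0.21 -0.59 Tq [-0.26  1.18  0.03] gap 0.0132
```

Request:
{"name": "arm_command", "arguments": {"motion": [{"dx": 0.0,"dy": 0.002,"dz": 0.0,"rx": 0.0,"ry": 0.0,"rz": 0.0},{"dx": 0.0,"dy": 0.004,"dz": 0.0,"rx": 0.0,"ry": 0.0,"rz": 0.0},{"dx": 0.0,"dy": 0.006,"dz": 0.0,"rx": 0.0,"ry": 0.0,"rz": 0.0},{"dx": 0.0,"dy": 0.008,"dz": 0.0,"rx": 0.0,"ry": 0.0,"rz": 0.0}]}}

```text
clock: 8.68
position: [0.5899, -0.072, 0.0348]
ee_rot: [-180.0, 0.0, 99.2]
ft_force: [-5.7, -0.3, 0.5]
finger_gap: 0.0134
```

```bash
python3 st.py
```

```text
t 8.68 riser xy mm -101.08 -0.02 z 0.0348 rot [-179.99    0.     99.23] Fx,Fy,Fz riser -5.66 0.58 0.46 Tq [-0.2   1.33  0.03] gap 0.0134
```

Request:
{"name": "arm_command", "arguments": {"motion": [{"dx": 0.0,"dy": 0.002,"dz": -0.0002,"rx": 0.0,"ry": 0.0,"rz": 0.0},{"dx": 0.0,"dy": 0.004,"dz": -0.0002,"rx": 0.0,"ry": 0.0,"rz": 0.0},{"dx": 0.0,"dy": 0.006,"dz": -0.0002,"rx": 0.0,"ry": 0.0,"rz": 0.0},{"dx": 0.0,"dy": 0.008,"dz": -0.0002,"rx": 0.0,"ry": 0.0,"rz": 0.0}]}}

```text
clock: 9.02
position: [0.5931, -0.0715, 0.0348]
ee_rot: [180.0, 0.0, 99.2]
ft_force: [-5.4, -1.3, -0.6]
finger_gap: 0.0135
```

```bash
python3 st.py
```

```text
t 9.02 riser xy mm -97.81 0.01 z 0.0348 rot [180.     0.    99.24] Fx,Fy,Fz riser -5.54 -0.39 -0.6 Tq [-0.23  1.21  0.04] gap 0.0135
```

Request:
{"name": "arm_command", "arguments": {"motion": [{"dx": 0.0,"dy": 0.002,"dz": 0.0,"rx": 0.0,"ry": 0.0,"rz": 0.0},{"dx": 0.0,"dy": 0.004,"dz": 0.0,"rx": 0.0,"ry": 0.0,"rz": 0.0},{"dx": 0.0,"dy": 0.006,"dz": 0.0,"rx": 0.0,"ry": 0.0,"rz": 0.0},{"dx": 0.0,"dy": 0.008,"dz": 0.0,"rx": 0.0,"ry": 0.0,"rz": 0.0}]}}

```text
clock: 9.35
position: [0.5963, -0.071, 0.0348]
ee_rot: [180.0, 0.0, 99.2]
ft_force: [-4.7, -1.6, -0.6]
finger_gap: 0.0132
```

```bash
python3 st.py
```

```text
t 9.35 riser xy mm -94.62 0.01 z 0.0348 rot [180.     0.    99.24] Fx,Fy,Fz riser -4.92 -0.78 -0.59 Tq [-0.24  1.15  0.  ] gap 0.0132
```

Request:
{"name": "arm_command", "arguments": {"motion": [{"dx": 0.0,"dy": 0.002,"dz": 0.0,"rx": 0.0,"ry": 0.0,"rz": 0.0},{"dx": 0.0,"dy": 0.004,"dz": 0.0,"rx": 0.0,"ry": 0.0,"rz": 0.0},{"dx": 0.0,"dy": 0.006,"dz": 0.0,"rx": 0.0,"ry": 0.0,"rz": 0.0},{"dx": 0.0,"dy": 0.008,"dz": 0.0,"rx": 0.0,"ry": 0.0,"rz": 0.0}]}}

```text
clock: 9.68
position: [0.5994, -0.0705, 0.0348]
ee_rot: [180.0, -0.0, 99.2]
ft_force: [-4.8, -1.1, -1.3]
finger_gap: 0.0133
```

```bash
python3 st.py
```

```text
t 9.68 riser xy mm -91.43 -0.0 z 0.0348 rot [180.    -0.    99.24] Fx,Fy,Fz riser -4.93 -0.31 -1.31 Tq [-0.19  1.13  0.05] gap 0.0133
```

Request:
{"name": "arm_command", "arguments": {"motion": [{"dx": 0.0,"dy": 0.002,"dz": 0.0,"rx": 0.0,"ry": 0.0,"rz": 0.0},{"dx": 0.0,"dy": 0.004,"dz": 0.0,"rx": 0.0,"ry": 0.0,"rz": 0.0},{"dx": 0.0,"dy": 0.006,"dz": 0.0,"rx": 0.0,"ry": 0.0,"rz": 0.0},{"dx": 0.0,"dy": 0.008,"dz": 0.0,"rx": 0.0,"ry": 0.0,"rz": 0.0}]}}

```text
clock: 10.02
position: [0.6026, -0.07, 0.0348]
ee_rot: [-180.0, -0.0, 99.2]
ft_force: [-4.2, -0.4, -1.0]
finger_gap: 0.0131
```

```bash
python3 st.py
```

```text
t 10.02 riser xy mm -88.23 -0.01 z 0.0348 rot [-180.     -0.     99.24] Fx,Fy,Fz riser -4.18 0.32 -0.98 Tq [-0.24  1.08  0.04] gap 0.0131
```

Request:
{"name": "arm_command", "arguments": {"motion": [{"dx": 0.0,"dy": 0.002,"dz": 0.0,"rx": 0.0,"ry": 0.0,"rz": 0.0},{"dx": 0.0,"dy": 0.004,"dz": 0.0,"rx": 0.0,"ry": 0.0,"rz": 0.0},{"dx": 0.0,"dy": 0.006,"dz": 0.0,"rx": 0.0,"ry": 0.0,"rz": 0.0},{"dx": 0.0,"dy": 0.008,"dz": 0.0,"rx": 0.0,"ry": 0.0,"rz": 0.0}]}}

```text
clock: 10.35
position: [0.6057, -0.0695, 0.0348]
ee_rot: [180.0, -0.0, 99.2]
ft_force: [-4.0, -0.5, -0.8]
finger_gap: 0.0134
```

```bash
python3 st.py
```

```text
t 10.35 riser xy mm -85.03 -0.03 z 0.0348 rot [180.    -0.    99.24] Fx,Fy,Fz riser -4.03 0.12 -0.75 Tq [-0.25  1.06  0.04] gap 0.0134
```

Request:
{"name": "arm_command", "arguments": {"motion": [{"dx": 0.0,"dy": 0.002,"dz": 0.0,"rx": 0.0,"ry": 0.0,"rz": 0.0},{"dx": 0.0,"dy": 0.004,"dz": 0.0,"rx": 0.0,"ry": 0.0,"rz": 0.0},{"dx": 0.0,"dy": 0.006,"dz": 0.0,"rx": 0.0,"ry": 0.0,"rz": 0.0},{"dx": 0.0,"dy": 0.008,"dz": 0.0,"rx": 0.0,"ry": 0.0,"rz": 0.0}]}}

```text
clock: 10.68
position: [0.6089, -0.0689, 0.0348]
ee_rot: [-180.0, 0.0, 99.2]
ft_force: [-3.6, -0.8, -1.2]
finger_gap: 0.0135
```

```bash
python3 st.py
```

```text
t 10.68 riser xy mm -81.85 -0.01 z 0.0348 rot [-180.      0.     99.24] Fx,Fy,Fz riser -3.69 -0.2 -1.15 Tq [-0.18  0.99  0.02] gap 0.0135
```

Request:
{"name": "arm_command", "arguments": {"motion": [{"dx": 0.0,"dy": 0.002,"dz": 0.0,"rx": 0.0,"ry": 0.0,"rz": 0.0},{"dx": 0.0,"dy": 0.004,"dz": 0.0,"rx": 0.0,"ry": 0.0,"rz": 0.0},{"dx": 0.0,"dy": 0.006,"dz": 0.0,"rx": 0.0,"ry": 0.0,"rz": 0.0},{"dx": 0.0,"dy": 0.008,"dz": 0.0,"rx": 0.0,"ry": 0.0,"rz": 0.0}]}}

```text
clock: 11.02
position: [0.612, -0.0684, 0.0348]
ee_rot: [180.0, -0.0, 99.2]
ft_force: [-4.3, -0.9, -1.2]
finger_gap: 0.0129
```

```bash
python3 st.py
```

```text
t 11.02 riser xy mm -78.64 -0.0 z 0.0348 rot [180.    -0.    99.24] Fx,Fy,Fz riser -4.36 -0.17 -1.23 Tq [-0.22  1.05  0.05] gap 0.0129
```

Request:
{"name": "arm_command", "arguments": {"motion": [{"dx": 0.0,"dy": 0.002,"dz": 0.0,"rx": 0.0,"ry": 0.0,"rz": 0.0},{"dx": 0.0,"dy": 0.004,"dz": 0.0,"rx": 0.0,"ry": 0.0,"rz": 0.0},{"dx": 0.0,"dy": 0.006,"dz": 0.0,"rx": 0.0,"ry": 0.0,"rz": 0.0},{"dx": 0.0,"dy": 0.008,"dz": 0.0,"rx": 0.0,"ry": 0.0,"rz": 0.0}]}}

```text
clock: 11.35
position: [0.6152, -0.0679, 0.0348]
ee_rot: [180.0, -0.0, 99.2]
ft_force: [-3.3, -0.6, -1.1]
finger_gap: 0.0129
```

```bash
python3 st.py
```

```text
t 11.35 riser xy mm -75.44 -0.01 z 0.0348 rot [180.    -0.    99.24] Fx,Fy,Fz riser -3.38 -0.09 -1.05 Tq [-0.21  1.04  0.05] gap 0.0129
```

Request:
{"name": "arm_command", "arguments": {"motion": [{"dx": 0.0,"dy": 0.002,"dz": 0.0,"rx": 0.0,"ry": 0.0,"rz": 0.0},{"dx": 0.0,"dy": 0.004,"dz": 0.0,"rx": 0.0,"ry": 0.0,"rz": 0.0},{"dx": 0.0,"dy": 0.006,"dz": 0.0,"rx": 0.0,"ry": 0.0,"rz": 0.0},{"dx": 0.0,"dy": 0.008,"dz": 0.0,"rx": 0.0,"ry": 0.0,"rz": 0.0}]}}

```text
clock: 11.68
position: [0.6184, -0.0674, 0.0348]
ee_rot: [180.0, -0.0, 99.2]
ft_force: [-3.8, -0.4, -1.3]
finger_gap: 0.0132
```

```bash
python3 st.py
```

```text
t 11.68 riser xy mm -72.23 -0.02 z 0.0348 rot [180.    -0.    99.24] Fx,Fy,Fz riser -3.83 0.22 -1.35 Tq [-0.18  0.99 -0.01] gap 0.0132
```

Request:
{"name": "arm_command", "arguments": {"motion": [{"dx": 0.0,"dy": 0.002,"dz": 0.0,"rx": 0.0,"ry": 0.0,"rz": 0.0},{"dx": 0.0,"dy": 0.004,"dz": 0.0,"rx": 0.0,"ry": 0.0,"rz": 0.0},{"dx": 0.0,"dy": 0.006,"dz": 0.0,"rx": 0.0,"ry": 0.0,"rz": 0.0},{"dx": 0.0,"dy": 0.008,"dz": 0.0,"rx": 0.0,"ry": 0.0,"rz": 0.0}]}}

```text
clock: 12.02
position: [0.6215, -0.0669, 0.0348]
ee_rot: [180.0, 0.0, 99.2]
ft_force: [-3.7, -0.1, -2.3]
finger_gap: 0.0132
```

```bash
python3 st.py
```

```text
t 12.02 riser xy mm -69.03 -0.01 z 0.0348 rot [180.     0.    99.24] Fx,Fy,Fz riser -3.63 0.51 -2.33 Tq [-0.25  1.02  0.08] gap 0.0132
```

Request:
{"name": "arm_command", "arguments": {"motion": [{"dx": 0.0,"dy": 0.002,"dz": 0.0,"rx": 0.0,"ry": 0.0,"rz": 0.0},{"dx": 0.0,"dy": 0.004,"dz": 0.0,"rx": 0.0,"ry": 0.0,"rz": 0.0},{"dx": 0.0,"dy": 0.006,"dz": 0.0,"rx": 0.0,"ry": 0.0,"rz": 0.0},{"dx": 0.0,"dy": 0.008,"dz": 0.0,"rx": 0.0,"ry": 0.0,"rz": 0.0}]}}

```text
clock: 12.35
position: [0.6239, -0.0665, 0.0348]
ee_rot: [-179.9, -0.0, 99.2]
ft_force: [-6.6, -1.3, 1.0]
finger_gap: 0.0129
```

```bash
python3 st.py
```

```text
t 12.35 riser xy mm -66.59 -0.01 z 0.0348 rot [-1.7989e+02 -1.0000e-02  9.9230e+01] Fx,Fy,Fz riser -6.7 -0.2 0.99 Tq [-0.17  1.73  0.04] gap 0.0129
```

Contact shows: Fx rose from about -3.7 to -6.7 N, the moment rose, and the tray advanced less than commanded. I'll continue in finer steps.

Request:
{"name": "arm_command", "arguments": {"motion": [{"dx": 0.0,"dy": 0.0015,"dz": -0.0002,"rx": 0.0,"ry": 0.0,"rz": 0.0},{"dx": 0.0,"dy": 0.003,"dz": -0.0004,"rx": 0.0,"ry": 0.0,"rz": 0.0},{"dx": 0.0,"dy": 0.004,"dz": -0.0005,"rx": 0.0,"ry": 0.0,"rz": 0.0}]}}

```text
clock: 12.6
position: [0.6239, -0.0665, 0.0348]
ee_rot: [-179.7, -0.0, 99.2]
ft_force: [-10.3, -1.2, 1.2]
finger_gap: 0.0134
```

```bash
python3 st.py
```

```text
t 12.6 riser xy mm -66.58 -0.02 z 0.0348 rot [-1.7971e+02 -3.0000e-02  9.9200e+01] Fx,Fy,Fz riser -10.38 0.5 1.23 Tq [-0.27  2.22  0.05] gap 0.0134
```

Request:
{"name": "arm_command", "arguments": {"motion": [{"dx": 0.0,"dy": 0.001,"dz": -0.0005,"rx": 0.0,"ry": 0.0,"rz": 0.0},{"dx": 0.0,"dy": 0.002,"dz": -0.0008,"rx": 0.0,"ry": 0.0,"rz": 0.0}]}}

```text
clock: 12.77
position: [0.6248, -0.0663, 0.0349]
ee_rot: [-179.7, -0.0, 99.2]
ft_force: [-8.7, -1.4, -0.4]
finger_gap: 0.0132
```

```bash
python3 st.py
```

```text
t 12.77 riser xy mm -65.72 -0.02 z 0.0349 rot [-1.7973e+02 -3.0000e-02  9.9210e+01] Fx,Fy,Fz riser -8.82 0.04 -0.41 Tq [-0.27  1.8   0.1 ] gap 0.0132
```

Request:
{"name": "arm_command", "arguments": {"motion": [{"dx": 0.0,"dy": 0.001,"dz": 0.0,"rx": 0.0,"ry": 0.0,"rz": 0.0},{"dx": 0.0,"dy": 0.002,"dz": 0.0,"rx": 0.0,"ry": 0.0,"rz": 0.0},{"dx": 0.0,"dy": 0.003,"dz": 0.0,"rx": 0.0,"ry": 0.0,"rz": 0.0}]}}

```text
clock: 13.02
position: [0.6258, -0.0662, 0.0348]
ee_rot: [-179.7, -0.0, 99.2]
ft_force: [-9.3, 0.6, -0.2]
finger_gap: 0.0134
```

```bash
python3 st.py
```

```text
t 13.02 riser xy mm -64.64 -0.01 z 0.0348 rot [-1.7971e+02 -3.0000e-02  9.9200e+01] Fx,Fy,Fz riser -9.11 2.09 -0.19 Tq [-0.31  1.86  0.04] gap 0.0134
```

Request:
{"name": "arm_command", "arguments": {"motion": [{"dx": 0.0,"dy": 0.0015,"dz": 0.0,"rx": 0.0,"ry": 0.0,"rz": 0.0},{"dx": 0.0,"dy": 0.003,"dz": 0.0,"rx": 0.0,"ry": 0.0,"rz": 0.0},{"dx": 0.0,"dy": 0.0045,"dz": 0.0,"rx": 0.0,"ry": 0.0,"rz": 0.0}]}}

```text
clock: 13.27
position: [0.6276, -0.0659, 0.0348]
ee_rot: [-179.7, -0.0, 99.2]
ft_force: [-8.4, -0.5, -0.0]
finger_gap: 0.0132
```

```bash
python3 st.py
```

```text
t 13.27 riser xy mm -62.91 -0.02 z 0.0348 rot [-1.797e+02 -3.000e-02  9.920e+01] Fx,Fy,Fz riser -8.32 0.86 -0.02 Tq [-0.27  1.99  0.05] gap 0.0132
```

Request:
{"name": "arm_command", "arguments": {"motion": [{"dx": 0.0,"dy": -0.002,"dz": 0.0,"rx": 0.0,"ry": 0.0,"rz": 0.0},{"dx": 0.0,"dy": -0.005,"dz": 0.0,"rx": 0.0,"ry": 0.0,"rz": 0.0},{"dx": 0.0,"dy": -0.005,"dz": 0.0,"rx": 0.0,"ry": 0.0,"rz": 0.0},{"dx": 0.0,"dy": -0.005,"dz": 0.0,"rx": 0.0,"ry": 0.0,"rz": 0.0}]}}

```text
clock: 13.6
position: [0.6276, -0.0659, 0.035]
ee_rot: [-180.0, -0.0, 99.2]
ft_force: [-3.7, -1.4, -3.4]
finger_gap: 0.0131
```

```bash
python3 st.py
```

```text
t 13.6 riser xy mm -62.82 -0.05 z 0.035 rot [-1.7995e+02 -1.0000e-02  9.9220e+01] Fx,Fy,Fz riser -3.92 -0.79 -3.43 Tq [-0.21  1.03 -0.06] gap 0.0131
```

Request:
{"name": "arm_command", "arguments": {"motion": [{"dx": 0.0,"dy": -0.001,"dz": 0.001,"rx": 0.0,"ry": 0.0,"rz": 0.0},{"dx": 0.0,"dy": -0.002,"dz": 0.0015,"rx": 0.0,"ry": 0.0,"rz": 0.0},{"dx": 0.0,"dy": -0.002,"dz": 0.0015,"rx": 0.0,"ry": 0.0,"rz": 0.0}]}}

```text
clock: 13.85
position: [0.6276, -0.0659, 0.0348]
ee_rot: [179.9, 0.0, 99.2]
ft_force: [-1.3, -0.6, -4.0]
finger_gap: 0.0132
```

```bash
python3 st.py
```

```text
t 13.85 riser xy mm -62.88 -0.05 z 0.0348 rot [1.7994e+02 1.0000e-02 9.9240e+01] Fx,Fy,Fz riser -1.35 -0.41 -3.96 Tq [-0.17  0.7   0.03] gap 0.0132
```

Request:
{"name": "arm_command", "arguments": {"motion": [{"dx": 0.0,"dy": 0.0,"dz": 0.001,"rx": 0.0,"ry": 0.0,"rz": 0.0},{"dx": 0.0,"dy": 0.0,"dz": 0.001,"rx": 0.0,"ry": 0.0,"rz": 0.0}]}}

```text
clock: 14.02
position: [0.6276, -0.0659, 0.0348]
ee_rot: [179.9, 0.0, 99.2]
ft_force: [-3.9, 0.4, -0.8]
finger_gap: 0.0133
```

Request:
{"name": "arm_command", "arguments": {"motion": [{"dx": 0.0,"dy": 0.0,"dz": 0.0,"rx": 0.0,"ry": 0.0,"rz": 0.0},{"dx": 0.0,"dy": 0.0,"dz": 0.0,"rx": 0.0,"ry": 0.0,"rz": 0.0},{"dx": 0.0,"dy": 0.0,"dz": 0.0,"rx": 0.0,"ry": 0.0,"rz": 0.0},{"dx": 0.0,"dy": 0.0,"dz": 0.0,"rx": 0.0,"ry": 0.0,"rz": 0.0},{"dx": 0.0,"dy": 0.0,"dz": 0.0,"rx": 0.0,"ry": 0.0,"rz": 0.0},{"dx": 0.0,"dy": 0.0,"dz": 0.0,"rx": 0.0,"ry": 0.0,"rz": 0.0},{"dx": 0.0,"dy": 0.0,"dz": 0.0,"rx": 0.0,"ry": 0.0,"rz": 0.0}], "grip": 0.3}}

```text
clock: 14.6
position: [0.6274, -0.066, 0.0344]
ee_rot: [180.0, 0.0, 99.2]
ft_force: [0.3, 0.7, 0.2]
finger_gap: 0.0555
```

```bash
python3 st.py
```

```text
t 14.6 riser xy mm -63.11 -0.07 z 0.0344 rot [1.7997e+02 1.0000e-02 9.9240e+01] Fx,Fy,Fz riser 0.44 0.67 0.23 Tq [-0.03  0.03  0.02] gap 0.0555
```

Request:
{"name": "arm_command", "arguments": {"motion": [{"dx": 0.0,"dy": 0.0,"dz": -0.05,"rx": 0.0,"ry": 0.0,"rz": 0.0},{"dx": 0.0,"dy": 0.0,"dz": -0.12,"rx": 0.0,"ry": 0.0,"rz": 0.0},{"dx": 0.0,"dy": 0.0,"dz": -0.2,"rx": 0.0,"ry": 0.0,"rz": 0.0},{"dx": 0.0,"dy": -0.05,"dz": -0.28,"rx": 0.0,"ry": 0.0,"rz": 0.0},{"dx": 0.0,"dy": -0.12,"dz": -0.34,"rx": 0.0,"ry": 0.0,"rz": 0.0},{"dx": 0.0,"dy": -0.2,"dz": -0.38,"rx": 0.0,"ry": 0.0,"rz": 0.0},{"dx": 0.0,"dy": -0.25,"dz": -0.4,"rx": 0.0,"ry": 0.0,"rz": 0.0},{"dx": 0.0,"dy": -0.27,"dz": -0.4,"rx": 0.0,"ry": 0.0,"rz": 0.0},{"dx": 0.0,"dy": -0.27,"dz": -0.4,"rx": 0.0,"ry": 0.0,"rz": 0.0}]}}

```text
clock: 15.35
position: [0.5192, -0.0835, 0.1952]
ee_rot: [179.9, -0.0, 99.2]
ft_force: [-0.2, -0.1, -0.2]
finger_gap: 0.0554
```

```bash
python3 st.py; python3 - <<'E'
from h import *
from rig import r
for n in ["wrist","scene"]:
    c=r.get_calibration(n); p,d=r.capture(n)
    pickle.dump((c,p,d),open(f"pics/{n}4.pkl","wb")); cv2.imwrite(f"pics/{n}4.png",p[:,:,::-1])
E
```

```text
t 15.35 riser xy mm -172.66 0.04 z 0.1952 rot [ 1.7992e+02 -2.0000e-02  9.9210e+01] Fx,Fy,Fz riser -0.22 -0.07 -0.16 Tq [-0.02  0.03 -0.04] gap 0.0554
```

View pics/wrist4.png

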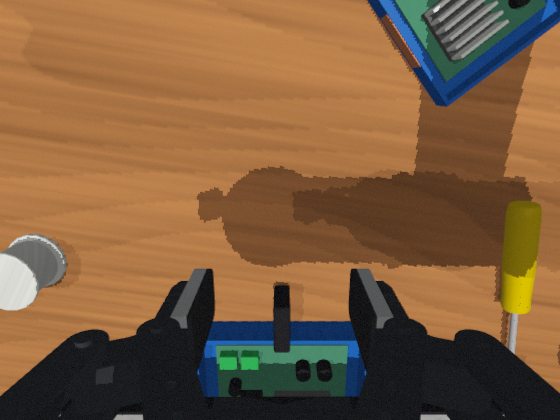

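View pics/scene4.png

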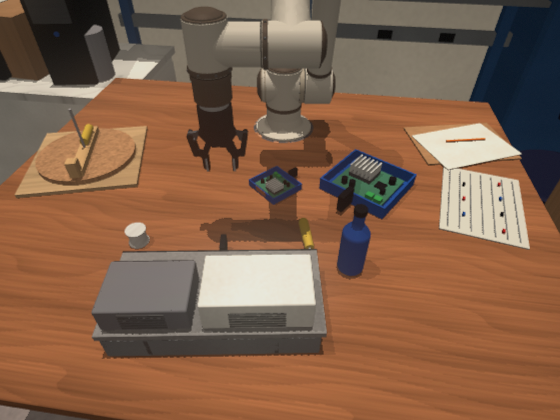

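Both pictures show the tray under the riser, with its fin at (282,318) in the wrist view. The spool, screwdriver and bottle are undisturbed. Next I'll check the fin's position and yaw against the riser.

```bash
python3 - <<'E'
from edge import *
c,p,d=load("wrist4"); W=cloud(c,d); hsv=cv2.cvtColor(p,cv2.COLOR_RGB2HSV)
f=(hsv[...,2]<50)&(abs(W[...,2]-.046)<.004)&(d>0); f[:,:262]=0; f[:,302:]=0; f[:270]=0
Q=W[f][:,:2]; u=(Q-O)@ex; v=(Q-O)@ey
print("fin",f.sum(),"x",np.percentile(u,[1,99]),"y",np.percentile(v,[1,50,99]),cv2.minAreaRect((Q*1000).astype(np.float32)),"riser yaw",np.degrees(yaw))
print("tray centre x from fin front:",np.percentile(u,1)+.118,"-> back",np.percentile(u,1)+.193)
# front rim yaw
b=cv2.inRange(hsv,(100,110,30),(130,255,255))>0
k=b&(abs(W[...,2]-.03)<.003); k[:300]=0; k[:,:190]=0;k[:,385:]=0
Q=W[k][:,:2]; u=(Q-O)@ex; v=(Q-O)@ey
print("rim v",np.percentile(v,[.5,99.5]),"u min",np.percentile(u,1))
pts=[]
for a in np.arange(-.07,.07,.004):
    q=(v>a)&(v<a+.004)
    if q.sum()>3: pts.append((a+.002,np.percentile(u[q],3)))
pts=np.array(pts); print("front edge slope deg",-np.degrees(np.arctan(np.polyfit(pts[:,0],pts[:,1],1)[0])))
E
```

```text
fin 708 x [-0.08106725 -0.03911422] y [-0.00555282  0.00039635  0.00705797] ((630.6126098632812, -64.52568054199219), (43.62009048461914, 12.639758110046387), 8.922399520874023) riser yaw 9.272458
tray centre x from fin front: 0.03693275324079083 -> back 0.11193275324079084
rim v [-0.07592759  0.0773378 ] u min -0.03875156105900877
front edge slope deg -0.04096183589422525
```

```bash
python3 -c "
from rig import r
print(r.finish_job(), r.get_state()['clock'])"
```

```text
the job is handed in; nothing more can be done
the job is handed in; nothing more can be done
```

I gripped the middle-sized tray by its fin, squared it to the riser and slid it into the bay until it met the plunger. I then pressed the plunger in, eased off the load, let go and lifted clear. I handed the job in at about 15.5 s.

- **Contact:** the sliding force rose from about 3.7 N to between 8 and 10 N. The first reading was a stick at 10.4 N, and then the plunger yielded steadily. I pressed it in about 3.7–4 mm of its 8 mm travel, estimated from arm position, and never met the hard stop.
- **Tray position:** after release, the wrist picture put the tray about 0.5 mm off centre and straight to within about 0.3°. Its back wall is about 112 mm in from the riser's front edge, which matches the contact point plus the press.
- **Resting against the plunger:** this is inferred. I couldn't see the plunger, and the wrist picture agrees with the arm's position at release only to about a millimetre.
- **Surroundings:** in the last pictures the spool, screwdriver and bottle looked undisturbed, by eye rather than by measurement. The arm's path stayed clear of the overhanging board, and the wrist force read zero after I let go.

**What went wrong:** during the faster first slide the compliant arm pressed the tray down, with about 26 N vertical and 17 N along the slide. I corrected the height, which lifted the tray about 1 mm for roughly 10 mm of travel, still short of the plunger. I then lowered it, and it slid flat for the rest of the way.

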